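# Set the valves of a vacuum manifold for the loaded columns

### The job

The vacuum manifold is to be readied for an extraction run. First slide its dust cover straight back in its rails, fully home against the stops, so that the ports lie open; then set the toggle levers so that every port holding a column (blue flange, white centre) has its lever fully open, leaning back towards the port, and every empty port, which would leak, has its lever fully shut, leaning to the front. Never flip a lever that already stands right, and leave everything else on the bench as it is.

Things in the scene. Friction and masses are not known exactly. Their poses are not given: they have to be found in the camera images.
- manifold: vacuum manifold, fixed: glass tank with white lid, 160 (x) x 216 (y) x 76 high (lid = deck). Origin: centre of its underside; x to its back, y left along the rows, z up. On the deck six red levers (hinges at x = -55) and, behind them, six ports (x = 0), both at y = +70, +42, +14, -14, -42, -70, numbered 1-6 from the left; each lever works the port straight behind it. Gauge juts 17 from the front
- cover: loose steel dust cover over the ports: plate 46 (x) x 192 (y) x 4, 150 g, with a runner 8 wide reaching 47 forward at each end. It slides in grooved rails along the ends of the deck (tops 91 above the worktop; 1.5 of play) and cannot be lifted out. Origin: centre of the plate's underside, 83 above the worktop; axes and start (near x = 0) as the manifold's; pushed back it meets stops at x = +52
- cover_ridge (a point): centre of the black finger ridge on top of the cover: 8 thick (x) x 44 wide (y) x 18 high, 12 behind the middle of the plate; its top is 105 above the worktop, the plate's top 87
- valve_1 (a joint): toggle lever of port 1, hinged about the manifold's y axis 88 above the worktop: 0 = shut, leaning 0.45 rad to the front; 0.9 = open, leaning 0.45 rad back towards its port. It tips over centre: past the middle (0.45) it falls to that end by itself and rests there; about 0.5 N at the tip starts it, so a brush can flip it
- valve_1_tip (a point): point on lever 1, 36 from its hinge, near its rounded end (lever 40 long, 10 thick there, 5 thick at the foot); it moves with the lever and lies about 120 above the worktop, 16 before or behind the hinge. The levers are 28 apart
- valve_2 (a joint): toggle lever of port 2, hinged about the manifold's y axis 88 above the worktop: 0 = shut, leaning 0.45 rad to the front; 0.9 = open, leaning 0.45 rad back towards its port. It tips over centre: past the middle (0.45) it falls to that end by itself and rests there; about 0.5 N at the tip starts it, so a brush can flip it
- valve_2_tip (a point): point on lever 2, 36 from its hinge, near its rounded end (lever 40 long, 10 thick there, 5 thick at the foot); it moves with the lever and lies about 120 above the worktop, 16 before or behind the hinge. The levers are 28 apart
- valve_3 (a joint): toggle lever of port 3, hinged about the manifold's y axis 88 above the worktop: 0 = shut, leaning 0.45 rad to the front; 0.9 = open, leaning 0.45 rad back towards its port. It tips over centre: past the middle (0.45) it falls to that end by itself and rests there; about 0.5 N at the tip starts it, so a brush can flip it
- valve_3_tip (a point): point on lever 3, 36 from its hinge, near its rounded end (lever 40 long, 10 thick there, 5 thick at the foot); it moves with the lever and lies about 120 above the worktop, 16 before or behind the hinge. The levers are 28 apart
- valve_4 (a joint): toggle lever of port 4, hinged about the manifold's y axis 88 above the worktop: 0 = shut, leaning 0.45 rad to the front; 0.9 = open, leaning 0.45 rad back towards its port. It tips over centre: past the middle (0.45) it falls to that end by itself and rests there; about 0.5 N at the tip starts it, so a brush can flip it
- valve_4_tip (a point): point on lever 4, 36 from its hinge, near its rounded end (lever 40 long, 10 thick there, 5 thick at the foot); it moves with the lever and lies about 120 above the worktop, 16 before or behind the hinge. The levers are 28 apart
- valve_5 (a joint): toggle lever of port 5, hinged about the manifold's y axis 88 above the worktop: 0 = shut, leaning 0.45 rad to the front; 0.9 = open, leaning 0.45 rad back towards its port. It tips over centre: past the middle (0.45) it falls to that end by itself and rests there; about 0.5 N at the tip starts it, so a brush can flip it
- valve_5_tip (a point): point on lever 5, 36 from its hinge, near its rounded end (lever 40 long, 10 thick there, 5 thick at the foot); it moves with the lever and lies about 120 above the worktop, 16 before or behind the hinge. The levers are 28 apart
- valve_6 (a joint): toggle lever of port 6, hinged about the manifold's y axis 88 above the worktop: 0 = shut, leaning 0.45 rad to the front; 0.9 = open, leaning 0.45 rad back towards its port. It tips over centre: past the middle (0.45) it falls to that end by itself and rests there; about 0.5 N at the tip starts it, so a brush can flip it
- valve_6_tip (a point): point on lever 6, 36 from its hinge, near its rounded end (lever 40 long, 10 thick there, 5 thick at the foot); it moves with the lever and lies about 120 above the worktop, 16 before or behind the hinge. The levers are 28 apart
- column_a: sorbent column sunk in one of the six ports: only its blue flange with a white centre shows, 21 across and 4.5 high; origin on the deck at the port's centre. Ports without a column show a grey ring round a black hole. Three ports are loaded, and which ones changes
- column_b: sorbent column sunk in one of the six ports: only its blue flange with a white centre shows, 21 across and 4.5 high; origin on the deck at the port's centre. Ports without a column show a grey ring round a black hole. Three ports are loaded, and which ones changes
- column_c: sorbent column sunk in one of the six ports: only its blue flange with a white centre shows, 21 across and 4.5 high; origin on the deck at the port's centre. Ports without a column show a grey ring round a black hole. Three ports are loaded, and which ones changes
- timer: white bench timer, 66 x 64 x 18, right of the manifold; a bystander, origin under its centre
- oil_dropper: small white dropper bottle with red band and red nozzle, 26 across, 66 high; a bystander left of the manifold, origin under its centre
- slide_box: dark blue slide box, 38 x 89 x 32; a bystander left of the manifold, origin under its centre

How it is judged:
By the outcome, as a careful person would: the job done as asked, in the order asked, and still so for the second after the job is handed in, with the robot touching nothing.
It also fails if it takes over 61 s, if anything falls off the work surface, if the arm or the gripper's body presses on something with over 40 N, if the wrist force passes 120 N, or if a joint passes its speed limit or range.

### The arm

A 7-joint arm with a two-finger parallel gripper is mounted at the origin on a cart in front of the work surface, level with it; the furniture and walls round the work are solid. World frame = base frame: x ahead of the robot, y to its left, z up, the work surface at z = 0. Lengths are in m, angles in rad, forces in N, time in s.
With the tool pointing down it reaches from about 0.425 to 1.025 m from the base axis. Payload 9.4 kg.
Tool frame: the origin (TCP) lies on the front face of the gripper's body, between the roots of the fingers; the fingertips stand bot.finger_overhang ahead of it and the grasp point (between the pads) lies 54 mm ahead of it (bot.finger_overhang is the distance from the TCP to the fingertips, in m); x points along the fingers, z is the direction in which the jaws open and shut, and the axes are right-handed (so a half turn about x gives the same grasp; the last joint's range is limited). The gripper opens to 85 mm and grips with 20 to 120 N. Pads are 22 mm wide; open, the fingers measure 114 mm over their backs; the gripper's body (76 mm by 85 mm) begins 54 mm behind the grasp point. The pads swing forward as they close: fully open they stand 13 mm farther back than shut.
Start: joints at [-1.231, 0.599, -0.003, 1.599, 0.002, 0.943, -0.08], TCP at [0.294, 0.663, 0.304] pointing down, gripper open.
Joint ranges: [-2.57, 2.57], [-0.35, 1.97], [-1.29, 1.29], [0.11, 2.56], [-1.05, 4.19], [0.11, 1.86], [-2.63, 2.63]. Speed limits (rad/s): [2.22, 2.22, 3.01, 3.01, 3.14, 3.14, 3.14].

### API

Orientations are given as a rotation vector (axis times angle).
In Python, from cell import bot gives the robot as it stands. The module is installed in compiled form; this text tells all that it offers.
- The arm moves only by the shell command python3 -m crank 'ROWS' [FORCE]. ROWS is JSON, a list of rows, each an object of numbers: "x", "y", "z": the shift along the tool's x, y, z as a fraction of full scale; "ax", "ay", "az": the turn, a rotation vector about the tool's x, y, z as a fraction of full scale; "grip": the gripper command: -1 is fully open, 1 is shut, values between are in proportion. A call has 1 to 5 rows; each row shifts and turns the commanded pose from where the row before left it, along the tool's axes as they then stand; what a row does not reach is not made up. Full scale, the value 1, is 40 mm for a shift and 4 degrees for a turn. A row lasts 1/12 s, in which the tool goes at most 41.7 mm and 7.16 degrees, less where a joint would pass 70% of its speed; a pose out of reach is approached as far as the arm can. A call with a number of a shift or a turn outside -1 to 1 is refused whole. A call with a gripper value outside its range is refused whole. The fingers move at their own pace and stop on an object; FORCE is the grip in N (left out, the last holds). Time passes only in rows, so rows that do not move let the fingers close. It gives the time, the measured TCP pose, the force and the opening at its end, in the units of the state.
- bot.sense(): the state, without advancing time (a new reading comes with each control period).
- bot.snapshot(name): name is "side" or "top"; returns a dict with "frame" (384x512x3 uint8, blue, green, red), "range_z" (384x512 float32, m along the optical axis (not along the pixel's ray), 0 where there is no reading), "camera_matrix" (3x3 intrinsics, pixels), "rvec" (rotation vector, rad) and "tvec" (3), from world to camera coordinates, as OpenCV has them. Camera axes: x right, y down, z forward; pixel columns grow to the right and rows downward; lengths in m; the calibration is good to about 2 mm. A picture is of the moment at which its call begins.
- bot.job_done(): hands the job in, once; it reports no verdict.
The state is a dict: "time": time; "q": joint angles; "joint_velocities": joint speeds; "joint_torque": joint torques, N m; "position": TCP position; "eef_rot": TCP orientation; "ft_force": force on the tool from outside, world axes, zero at the start; "ft_torque": the same for the moment, N m; "width": opening from 0.0 (shut) to 1.0 (fully open).
Only numpy, scipy, OpenCV 4.12 (cv2) and the standard library are available. Lean on these libraries where they do the work, as an engineer would, in place of code of your own. Each camera call takes 0.05 s, during which the arm holds its last target. There are 200 camera calls.

## Working session

There is one attempt and no reset: what is moved stays moved. The work goes in short steps, Python scripts to look and compute and a shell command to move; the robot and the scene stay as the last step left them, time stands still between calls to the robot, and variables do not carry over. Pictures are saved under pics/ and viewed, about 8 in all and at most 12, crops included, and the job is handed in when it is done.

```bash
mkdir -p pics; cat > h.py <<'E'
import numpy as np, cv2
from cell import bot
def snap(n,f=None):
    s=bot.snapshot(n)
    if f: cv2.imwrite('pics/'+f,s['frame'])
    return s
def cloud(s):
    K=s['camera_matrix'];R=cv2.Rodrigues(np.array(s['rvec'],float))[0];t=np.array(s['tvec'],float).ravel()
    v,u=np.mgrid[:384,:512];z=s['range_z'].astype(float)
    P=np.stack([(u-K[0,2])/K[0,0]*z,(v-K[1,2])/K[1,1]*z,z],-1)
    return (P-t)@R
def ray(s,u,v,h):
    K=s['camera_matrix'];R=cv2.Rodrigues(np.array(s['rvec'],float))[0];t=np.array(s['tvec'],float).ravel()
    c=-R.T@t;d=R.T@np.array([(u-K[0,2])/K[0,0],(v-K[1,2])/K[1,1],1.])
    return c+d*(h-c[2])/d[2]
def proj(s,P):
    return cv2.projectPoints(np.array(P,float).reshape(-1,1,3),np.array(s['rvec'],float),np.array(s['tvec'],float),np.array(s['camera_matrix'],float),None)[0].reshape(-1,2)
E
python3 - <<'E'
from h import *
for n in('top','side'):
    s=snap(n,n+'0.png'); R=cv2.Rodrigues(np.array(s['rvec'],float))[0]
    print(n,-R.T@np.array(s['tvec'],float).ravel(),s['camera_matrix'][0,0])
    P=cloud(s);f=s['frame'].astype(int);ok=s['range_z']>0
    red=(f[...,2]>140)&(f[...,1]<80)&(f[...,0]<80)&ok
    k,l,st,c=cv2.connectedComponentsWithStats(red.astype('uint8'))
    for i in range(1,k):
        if st[i,4]>8: print(c[i].round(1),st[i,4],np.median(P[l==i],0).round(4),P[l==i][:,2].max().round(3))
print(bot.sense(),bot.finger_overhang)
E
```

```text
top [ 0.23194055 -0.17325879  1.65096247] 455.0122143526188
side [ 0.29464046 -1.33002617  0.70845073] 431.3024544400164
[ 23.6 186.5] 801 [-0.278   0.3731 -0.061 ] -0.002
[158.3 187.1] 654 [ 0.2739  0.2262 -0.0296] -0.001
[136.7 261.5] 1470 [ 0.1319  0.2701 -0.4107] -0.069
[169.4 243.6] 5275 [ 0.2676  0.2335 -0.2821] -0.067
[362.1 204.8] 125 [ 0.8548 -0.2842  0.1024] 0.115
[246.9 207.8] 15 [ 0.5105 -0.2525  0.1037] 0.12
[239.8 211.6] 12 [ 0.4846 -0.2751  0.1101] 0.122
[377.9 210.9] 16 [ 0.8817 -0.3308  0.1056] 0.109
[243.5 221.8] 21 [ 0.486  -0.332   0.1082] 0.123
{'time': 0.1, 'q': array([-1.23067596,  0.60005167, -0.00250423,  1.60004803,  0.0018203 ,
        0.94290394, -0.07980032]), 'joint_velocities': array([ 0.00143893, -0.00019309,  0.00023219, -0.000918  , -0.0001666 ,
       -0.0021757 ,  0.00089991]), 'joint_torque': array([ 6.10120915e-03, -7.77983379e+01,  1.56987235e+00, -2.58624172e+01,
        1.25688201e-02,  5.50322060e-03,  1.52671953e-05]), 'position': array([0.29341865, 0.66262264, 0.30309975]), 'eef_rot': array([-0.89783857,  1.37912686,  0.89634909]), 'ft_force': array([ 0.11441859,  0.23888622, -1.1375809 ]), 'ft_torque': array([-0.02399922, -0.05371667, -0.06520251]), 'width': 1.0001274002149498} 0.0726
```

View pics/top0.png

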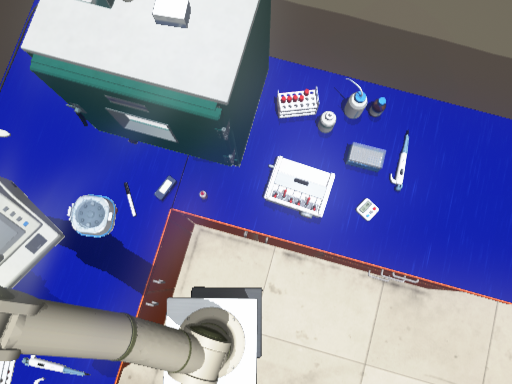

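View pics/side0.png

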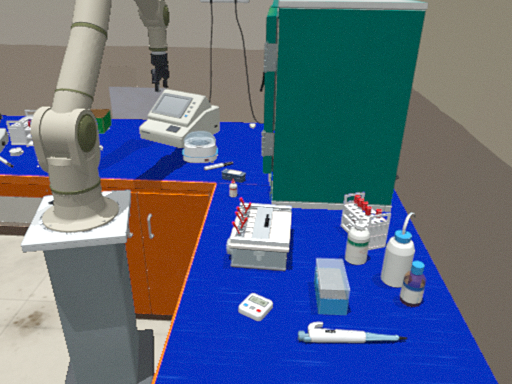

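The top view shows the manifold near (300,187), with its front facing down and slightly left, and the gauge at (304,213). The side view shows it at (262,235). The levers are too small to judge at this scale, so I'll enlarge both views and measure.

```bash
python3 - <<'E'
from h import *
s=snap('top');P=cloud(s);d=snap('side');Q=cloud(d)
m=(P[...,2]>.06)&(P[...,2]<.13);m[:145]=0;m[225:]=0;m[:,:255]=0;m[:,342:]=0
k,l,st,c=cv2.connectedComponentsWithStats(m.astype('uint8'));i=1+np.argmax(st[1:,4]);m=l==i
p=P[m];print(st[i])
q=p[(p[:,2]<.1)]
r=cv2.minAreaRect((q[:,:2]*1000).astype('float32'));print('rect',r,cv2.boxPoints(r))
print(np.histogram(p[:,2],bins=np.arange(.06,.13,.004)))
a=cv2.resize(s['frame'][150:222,258:342],None,fx=7,fy=7,interpolation=cv2.INTER_CUBIC)
b=cv2.resize(d['frame'][190:275,220:300],None,fx=7,fy=7,interpolation=cv2.INTER_CUBIC)
cv2.imwrite('pics/t1.png',a);cv2.imwrite('pics/s1.png',b)
E
```

```text
[ 264  155   72   62 2734]
rect ((543.4533081054688, -303.8611145019531), (216.66989135742188, 162.7577667236328), 71.24453735351562) [[ 431.56277 -380.27768]
 [ 585.67804 -432.60916]
 [ 655.3439  -227.44455]
 [ 501.22858 -175.11307]]
(array([  3,  16, 164, 523, 638, 388, 389, 334, 158,  35,  16,  15,   9,
         8,   9,  17,   9]), array([0.06 , 0.064, 0.068, 0.072, 0.076, 0.08 , 0.084, 0.088, 0.092,
       0.096, 0.1  , 0.104, 0.108, 0.112, 0.116, 0.12 , 0.124, 0.128]))
```

View pics/t1.png

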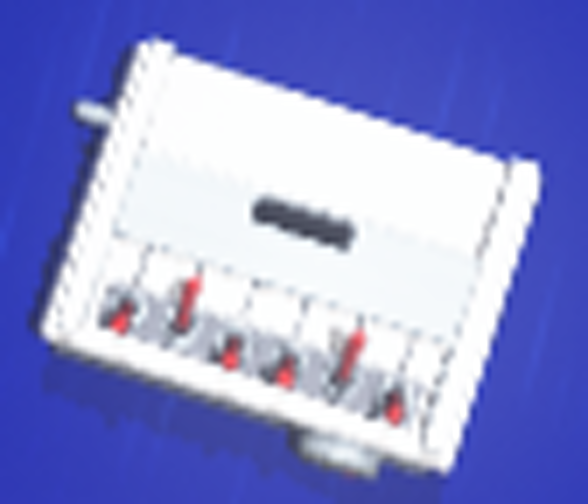

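View pics/s1.png

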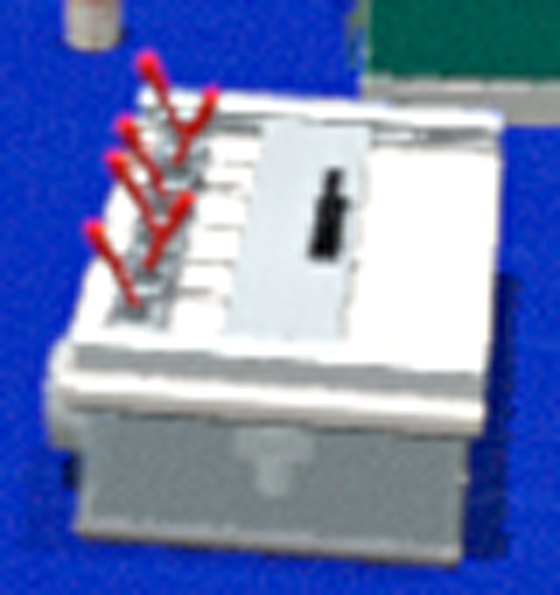

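Levers 2 and 5 lean back (open); 1, 3, 4 and 6 lean to the front (shut). The cover is forward with its ridge at crop (303,223). Next I'll refine the manifold pose from the ridge and tips, and check clearance along the path.

```bash
cat >> h.py <<'E'
from scipy.spatial.transform import Rotation as Ro
import json,os
def pose():
    p=json.load(open('man.json')); a=p[2]; return np.array(p[:2]),np.array([[np.cos(a),-np.sin(a)],[np.sin(a),np.cos(a)]])
def w(x,y,z):
    c,R=pose(); return np.r_[c+R@[x,y],z]
def go(target=None,yaw=None):
    """shift/turn remaining in tool axes and row units (yaw: manifold-relative angle of the jaw axis, mod pi)"""
    s=bot.sense();T=Ro.from_rotvec(s['eef_rot']);M=T.as_matrix();c,R=pose()
    tip=s['position']+M[:,0]*bot.finger_overhang
    print('t %.2f tip'%s['time'],tip.round(4),'man',(R.T@(tip[:2]-c)).round(4),'F',s['ft_force'].round(1),'w',round(s['width'],2))
    print('toolx',M[:,0].round(3),'jaw yaw rel',np.degrees(np.arctan2(M[1,2],M[0,2])-np.arctan2(R[1,0],R[0,0])).round(2))
    if target is not None: print('units',((np.array(target)-tip)@M/.04).round(2))
E
python3 - <<'E'
from h import *
c=np.array([.5435,-.3039]);a=np.arctan2(-.3216,.9469);json.dump([*c,a],open('man.json','w'))
c,R=pose();s=snap('top');d=snap('side')
for n,uv in zip('r123456',[(303,223),(121,320),(194,285),(232,357),(286,376),(357,340),(395,410)]):
    g=ray(s,258+(uv[0]+.5)/7-.5,150+(uv[1]+.5)/7-.5,.105 if n=='r' else .122); print(n,(R.T@(g[:2]-c)*1000).round(1))
for n,uv in zip('r123456',[(330,190),(147,65),(212,97),(127,127),(117,158),(182,203),(94,231)]):
    g=ray(d,220+(uv[0]+.5)/7-.5,190+(uv[1]+.5)/7-.5,.105 if n=='r' else .122); print('side',n,(R.T@(g[:2]-c)*1000).round(1))
for S in(s,d):
    P=cloud(S).reshape(-1,3);P=P[(P[:,2]>.1)&(P[:,0]>.35)&(P[:,1]<.8)&(P[:,1]>-.2)]
    for y in np.arange(-.2,.8,.1):
        q=P[(P[:,1]>=y)&(P[:,1]<y+.1)]
        if len(q): print(y.round(1),'minx',q[:,0].min().round(3),'at z',q[q[:,0].argmin(),2].round(2),'zmax',q[:,2].max().round(2))
go(w(-.02,0,.25));print(w(-.02,0,.25),Ro.from_rotvec(bot.sense()['eef_rot']).as_matrix().round(3))
E
```

```text
r [9.3 0.2]
1 [-69.6  68.9]
2 [-41.4  40.9]
3 [-69.  12.]
4 [-69.2 -15.8]
5 [-40.9 -42.7]
6 [-67.5 -70.9]
side r [13.4  0.2]
side 1 [-70.6  64.4]
side 2 [-39.8  40.2]
side 3 [-70.5   9.4]
side 4 [-70.5 -16.6]
side 5 [-40.1 -48.1]
side 6 [-70.3 -74.1]
-0.2 minx 0.664 at z 0.1 zmax 0.66
-0.1 minx 0.591 at z 0.23 zmax 0.66
0.0 minx 0.614 at z 0.59 zmax 0.7
0.1 minx 0.638 at z 0.29 zmax 0.69
0.2 minx 0.666 at z 0.56 zmax 0.73
0.3 minx 0.387 at z 0.1 zmax 0.66
0.4 minx 0.38 at z 0.1 zmax 0.65
0.5 minx 0.374 at z 0.11 zmax 0.14
0.6 minx 0.35 at z 0.14 zmax 0.21
0.7 minx 0.511 at z 0.14 zmax 0.17
-0.2 minx 0.641 at z 0.17 zmax 0.66
-0.1 minx 0.59 at z 0.28 zmax 0.65
0.0 minx 0.623 at z 0.61 zmax 0.65
0.1 minx 0.644 at z 0.61 zmax 0.64
0.2 minx 0.681 at z 0.61 zmax 0.63
0.3 minx 0.391 at z 0.1 zmax 0.61
0.4 minx 0.384 at z 0.1 zmax 0.4
0.5 minx 0.369 at z 0.1 zmax 0.14
0.6 minx 0.35 at z 0.56 zmax 0.57
0.7 minx 0.35 at z 0.18 zmax 0.21
t 0.30 tip [0.2935 0.6628 0.231 ] man [-0.5476  0.8349] F [-0.5  0.8 -0.6] w 1.0
toolx [-0. -0. -1.] jaw yaw rel 84.88
units [ -0.46 -15.   -19.61]
[ 0.52456244 -0.29746815  0.25      ] [[-0.    -0.914  0.405]
 [-0.     0.405  0.914]
 [-1.    -0.    -0.001]]
```

```bash
python3 -m crank '[{"y":-0.6,"z":-0.76,"grip":1},{"y":-0.6,"z":-0.76,"grip":1},{"y":-0.6,"z":-0.76,"grip":1},{"y":-0.6,"z":-0.76,"grip":1},{"y":-0.6,"z":-0.76,"grip":1}]' 30; python3 -c "
from h import *
print(bot.sense()['q'].round(2));go([.45,.05,.25])"
```

```text
[-1.23  0.6  -0.    1.6   0.    0.94 -0.08]
t 0.30 tip [0.2935 0.6628 0.231 ] man [-0.5476  0.8349] F [-0.5  0.8 -0.6] w 1.0
toolx [-0. -0. -1.] jaw yaw rel 84.88
units [ -0.47  -9.78 -12.42]$[0]: bad value
```

```bash
python3 -m crank '[{"x":0,"y":-0.6,"z":-0.76,"ax":0,"ay":0,"az":0,"grip":1},{"x":0,"y":-0.6,"z":-0.76,"ax":0,"ay":0,"az":0,"grip":1},{"x":0,"y":-0.6,"z":-0.76,"ax":0,"ay":0,"az":0,"grip":1},{"x":0,"y":-0.6,"z":-0.76,"ax":0,"ay":0,"az":0,"grip":1},{"x":0,"y":-0.6,"z":-0.76,"ax":0,"ay":0,"az":0,"grip":1}]' 30; python3 -c "
from h import *
print(bot.sense()['q'].round(2));go([.45,.05,.25])"
```

```text
time: 0.72
position: [0.3418, 0.4736, 0.3039]
eef_rot: [-0.897, 1.378, 0.897]
ft_force: [1.1, 0.4, -0.3]
width: 0.296
[-1.04  0.43 -0.01  1.93  0.01  0.78  0.11]
t 0.72 tip [0.3419 0.4736 0.2313] man [-0.441   0.6713] F [ 1.1  0.4 -0.3] w 0.3
toolx [ 0.  0. -1.] jaw yaw rel 84.89
units [-0.47 -6.76 -8.59]
```

```bash
python3 -m crank '[{"x":-0.1,"y":-0.61,"z":-0.77,"ax":0,"ay":0,"az":0,"grip":1},{"x":-0.1,"y":-0.61,"z":-0.77,"ax":0,"ay":0,"az":0,"grip":1},{"x":-0.1,"y":-0.61,"z":-0.77,"ax":0,"ay":0,"az":0,"grip":1},{"x":-0.1,"y":-0.61,"z":-0.77,"ax":0,"ay":0,"az":0,"grip":1},{"x":-0.1,"y":-0.61,"z":-0.77,"ax":0,"ay":0,"az":0,"grip":1}]' 30;  python3 -m crank '[{"x":0,"y":-0.61,"z":-0.77,"ax":0,"ay":0,"az":0,"grip":1},{"x":0,"y":-0.61,"z":-0.77,"ax":0,"ay":0,"az":0,"grip":1},{"x":0,"y":-0.61,"z":-0.77,"ax":0,"ay":0,"az":0,"grip":1},{"x":0,"y":-0.61,"z":-0.77,"ax":0,"ay":0,"az":0,"grip":1},{"x":0,"y":-0.61,"z":-0.77,"ax":0,"ay":0,"az":0,"grip":1}]' 30; python3 -c "
from h import *
print(bot.sense()['q'].round(2));go([.47,-.2,.25])"
```

```text
time: 1.13
position: [0.391, 0.2833, 0.3242]
eef_rot: [-0.897, 1.377, 0.897]
ft_force: [1.4, -0.0, -0.0]
width: -0.0
time: 1.55
position: [0.4402, 0.0931, 0.3242]
eef_rot: [-0.897, 1.377, 0.897]
ft_force: [0.4, -0.1, -0.3]
width: -0.002
[-0.4   0.24  0.08  2.19 -0.03  0.71  0.85]
t 1.55 tip [0.4403 0.0931 0.2516] man [-0.2254  0.3427] F [ 0.4 -0.1 -0.3] w -0.0
toolx [ 0.001  0.    -1.   ] jaw yaw rel 84.89
units [ 0.04 -3.64 -6.4 ]
```

```bash
python3 -m crank '[{"x":0,"y":-0.45,"z":-0.8,"ax":0,"ay":0,"az":0,"grip":1},{"x":0,"y":-0.45,"z":-0.8,"ax":0,"ay":0,"az":0,"grip":1},{"x":0,"y":-0.45,"z":-0.8,"ax":0,"ay":0,"az":0,"grip":1},{"x":0,"y":-0.45,"z":-0.8,"ax":0,"ay":0,"az":0,"grip":1},{"x":0,"y":-0.45,"z":-0.8,"ax":0,"ay":0,"az":0,"grip":1}]' 30;  python3 -m crank '[{"x":0,"y":-0.45,"z":-0.8,"ax":0,"ay":0,"az":0,"grip":1},{"x":0,"y":-0.45,"z":-0.8,"ax":0,"ay":0,"az":0,"grip":1},{"x":0,"y":-0.45,"z":-0.8,"ax":0,"ay":0,"az":0,"grip":1},{"x":0,"y":-0.75,"z":-0.55,"ax":0,"ay":0,"az":0,"grip":1},{"x":0,"y":-0.75,"z":-0.55,"ax":0,"ay":0,"az":0,"grip":1}]' 30; python3 -c "
from h import *
print(bot.sense()['q'].round(2));go(w(-.02,-.001,.18))"
```

```text
time: 1.97
position: [0.4575, -0.0896, 0.3242]
eef_rot: [-0.897, 1.377, 0.897]
ft_force: [-0.2, 0.2, 0.4]
width: 0.005
time: 2.38
position: [0.5049, -0.2641, 0.3243]
eef_rot: [-0.896, 1.378, 0.896]
ft_force: [1.7, -0.8, 0.1]
width: -0.001
[ 0.24  0.39  0.19  1.95 -0.1   0.81  1.64]
t 2.38 tip [ 0.5049 -0.2641  0.2517] man [-0.0493  0.0252] F [ 1.7 -0.8  0.1] w -0.0
toolx [ 0. -0. -1.] jaw yaw rel 84.81
units [ 1.79 -0.79 -0.59]
```

```bash
python3 -m crank '[{"x":0.5,"y":-0.78,"z":-0.6,"ax":0,"ay":0,"az":0,"grip":1},{"x":0,"y":0,"z":0,"ax":1,"ay":0,"az":0,"grip":1},{"x":0,"y":0,"z":0,"ax":1,"ay":0,"az":0,"grip":1},{"x":0,"y":0,"z":0,"ax":1,"ay":0,"az":0,"grip":1},{"x":0,"y":0,"z":0,"ax":1,"ay":0,"az":0,"grip":1}]' 30
python3 -m crank '[{"x":0,"y":0,"z":0,"ax":1,"ay":0,"az":0,"grip":1},{"x":0,"y":0,"z":0,"ax":1,"ay":0,"az":0,"grip":1},{"x":0,"y":0,"z":0,"ax":1,"ay":0,"az":0,"grip":1},{"x":0,"y":0,"z":0,"ax":1,"ay":0,"az":0,"grip":1},{"x":0,"y":0,"z":0,"ax":1,"ay":0,"az":0,"grip":1}]' 30
python3 -m crank '[{"x":0,"y":0,"z":0,"ax":1,"ay":0,"az":0,"grip":1},{"x":0,"y":0,"z":0,"ax":1,"ay":0,"az":0,"grip":1},{"x":0,"y":0,"z":0,"ax":1,"ay":0,"az":0,"grip":1},{"x":0,"y":0,"z":0,"ax":1,"ay":0,"az":0,"grip":1},{"x":0,"y":0,"z":0,"ax":1,"ay":0,"az":0,"grip":1}]' 30
python3 -m crank '[{"x":0,"y":0,"z":0,"ax":1,"ay":0,"az":0,"grip":1},{"x":0,"y":0,"z":0,"ax":1,"ay":0,"az":0,"grip":1},{"x":0,"y":0,"z":0,"ax":1,"ay":0,"az":0,"grip":1},{"x":0,"y":0,"z":0,"ax":1,"ay":0,"az":0,"grip":1},{"x":0,"y":0,"z":0,"ax":1,"ay":0,"az":0,"grip":1}]' 30
python3 -m crank '[{"x":0,"y":0,"z":0,"ax":1,"ay":0,"az":0,"grip":1},{"x":0,"y":0,"z":0,"ax":1,"ay":0,"az":0,"grip":1},{"x":0,"y":0,"z":0,"ax":0.2,"ay":0,"az":0,"grip":1},{"x":0,"y":0,"z":0,"ax":0,"ay":0,"az":0,"grip":1}]' 30
python3 - <<'E'
from h import *
print(bot.sense()['q'].round(2));go(w(-.02,-.001,.093));d=snap('side')
cv2.imwrite('pics/s2.png',cv2.resize(d['frame'][150:275,200:320],None,fx=5,fy=5,interpolation=cv2.INTER_CUBIC))
E
```

```text
time: 2.8
position: [0.5229, -0.2949, 0.3047]
eef_rot: [-0.68, 1.462, 0.68]
ft_force: [0.2, -0.3, -0.4]
width: 0.001
time: 3.22
position: [0.523, -0.2945, 0.3051]
eef_rot: [-0.409, 1.532, 0.409]
ft_force: [-0.1, 0.1, -0.7]
width: 0.001
time: 3.63
position: [0.523, -0.2945, 0.3051]
eef_rot: [-0.136, 1.566, 0.136]
ft_force: [-0.0, -0.1, 0.2]
width: 0.0
time: 4.05
position: [0.5231, -0.2945, 0.3051]
eef_rot: [0.138, 1.566, -0.138]
ft_force: [0.1, 0.5, -0.0]
width: 0.002
time: 4.38
position: [0.5231, -0.2944, 0.305]
eef_rot: [0.255, 1.556, -0.255]
ft_force: [0.7, 0.1, 0.3]
width: 0.003
[ 0.    0.51  0.62  1.92 -0.39  0.83  0.5 ]
t 4.38 tip [ 0.5231 -0.2944  0.2324] man [-0.0224  0.0025] F [0.7 0.1 0.3] w 0.0
toolx [-0. -0. -1.] jaw yaw rel 0.15
units [ 3.48 -0.09  0.06]
```

View pics/s2.png

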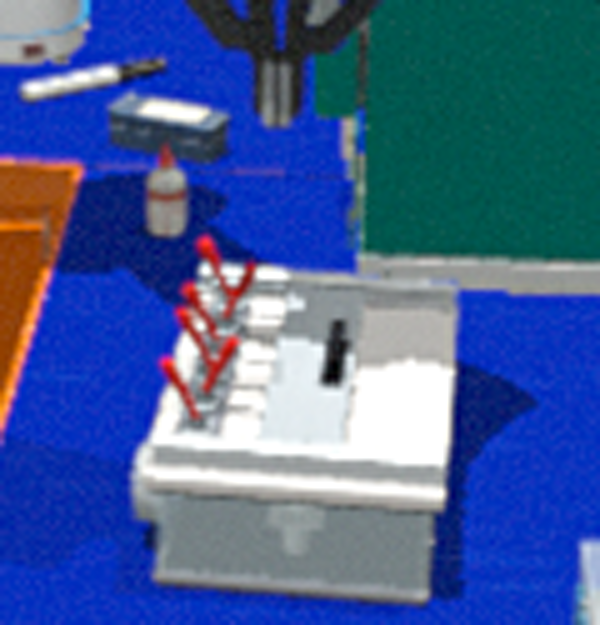

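```bash
python3 -m crank '[{"x":0.7,"y":-0.08,"z":0,"ax":0,"ay":0,"az":0,"grip":1},{"x":0.7,"y":0,"z":0,"ax":0,"ay":0,"az":0,"grip":1},{"x":0.6,"y":0,"z":0,"ax":0,"ay":0,"az":0,"grip":1},{"x":0,"y":0,"z":0,"ax":0,"ay":0,"az":0,"grip":1}]' 30
python3 - <<'E'
from h import *
go(w(-.02,-.001,.095));d=snap('side');s=bot.sense();c,R=pose()
tip=s['position']-[0,0,bot.finger_overhang];p=proj(d,[tip])[0];print('tip px',p)
P=cloud(d);m=(abs(P[...,0]-tip[0])<.05)&(abs(P[...,1]-tip[1])<.03)&(P[...,2]>.128)&(P[...,2]<.19)
q=P[m];v=np.nonzero(m)[0];rel=(q[:,:2]-c)@R-(tip[:2]-c)@R
for z in np.arange(.13,.19,.01):
    k=(q[:,2]>=z)&(q[:,2]<z+.01)
    if k.any(): print(z.round(2),k.sum(),rel[k].min(0).round(3),rel[k].max(0).round(3))
f=cv2.resize(d['frame'][150:275,200:320],None,fx=5,fy=5,interpolation=cv2.INTER_CUBIC)
cv2.circle(f,tuple(((p-[200,150])*5+2).astype(int).tolist()),3,(0,255,0),1)
cv2.imwrite('pics/s3.png',f)
E
```

```text
time: 4.77
position: [0.5206, -0.2964, 0.2213]
eef_rot: [0.256, 1.561, -0.253]
ft_force: [-0.4, 1.2, 0.3]
width: 0.0
t 4.77 tip [ 0.5202 -0.2962  0.1487] man [-0.0245 -0.0001] F [-0.4  1.2  0.3] w 0.0
toolx [-0.005  0.003 -1.   ] jaw yaw rel 0.2
units [ 1.34 -0.02  0.12]
tip px [253.97506026 201.54458693]
0.14 1 [-0.002 -0.006] [-0.002 -0.006]
0.15 27 [-0.014 -0.011] [0.013 0.006]
0.16 26 [-0.011 -0.011] [0.014 0.   ]
0.17 32 [-0.011 -0.01 ] [ 0.014 -0.   ]
0.18 32 [-0.017 -0.012] [0.014 0.004]
```

View pics/s3.png

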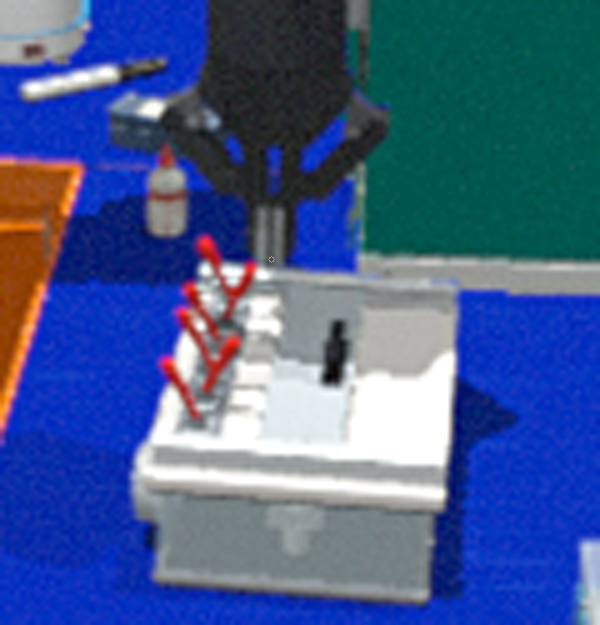

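The computed tip projects to (270,259) in the crop, on the visible fingertips, so the model agrees. Next I descend in front of the ridge and push back.

```bash
python3 -m crank '[{"x":0.5,"y":0,"z":0.1,"ax":0,"ay":0,"az":0,"grip":1},{"x":0.5,"y":0,"z":0,"ax":0,"ay":0,"az":0,"grip":1},{"x":0.34,"y":0,"z":0,"ax":0,"ay":0,"az":0,"grip":1},{"x":0,"y":0,"z":0.2,"ax":0,"ay":0,"az":0,"grip":1},{"x":0,"y":0,"z":0.2,"ax":0,"ay":0,"az":0,"grip":1}]' 30
python3 -c "
from h import *
go(w(.048,-.001,.095))"
python3 -m crank '[{"x":0,"y":0,"z":0.2,"ax":0,"ay":0,"az":0,"grip":1},{"x":0,"y":0,"z":0.2,"ax":0,"ay":0,"az":0,"grip":1},{"x":0,"y":0,"z":0.2,"ax":0,"ay":0,"az":0,"grip":1},{"x":0,"y":0,"z":0.2,"ax":0,"ay":0,"az":0,"grip":1}]' 30
python3 -c "
from h import *
go(w(.048,-.001,.095))"
```

```text
time: 5.23
position: [0.5417, -0.3047, 0.1727]
eef_rot: [0.256, 1.555, -0.256]
ft_force: [0.5, -0.2, 0.1]
width: -0.002
t 5.23 tip [ 0.5418 -0.3047  0.1001] man [-0.0014 -0.0013] F [ 0.5 -0.2  0.1] w -0.0
toolx [ 0.001 -0.    -1.   ] jaw yaw rel 0.08
units [0.13 0.01 1.23]
time: 5.57
position: [0.5721, -0.3145, 0.1723]
eef_rot: [0.255, 1.555, -0.256]
ft_force: [-2.2, 1.0, 2.2]
width: 0.001
t 5.57 tip [ 0.5721 -0.3145  0.0997] man [ 0.0305 -0.0009] F [-2.2  1.   2.2] w 0.0
toolx [ 0.001 -0.    -1.   ] jaw yaw rel 0.1
units [ 0.12 -0.    0.44]
```

```bash
python3 -m crank '[{"x":0,"y":0,"z":0.12,"ax":0,"ay":0,"az":0,"grip":1},{"x":0,"y":0,"z":0.12,"ax":0,"ay":0,"az":0,"grip":1},{"x":0,"y":0,"z":0.1,"ax":0,"ay":0,"az":0,"grip":1},{"x":0,"y":0,"z":0.05,"ax":0,"ay":0,"az":0,"grip":1}]' 30
python3 -m crank '[{"x":0,"y":0,"z":0.05,"ax":0,"ay":0,"az":0,"grip":1},{"x":0,"y":0,"z":0.05,"ax":0,"ay":0,"az":0,"grip":1}]' 30
python3 -c "
from h import *
go(w(.048,-.001,.095))"
```

```text
time: 5.9
position: [0.5864, -0.3194, 0.1714]
eef_rot: [0.256, 1.556, -0.256]
ft_force: [-2.8, 1.4, 3.0]
width: 0.003
time: 6.07
position: [0.5897, -0.3206, 0.1714]
eef_rot: [0.256, 1.556, -0.256]
ft_force: [-2.3, 1.3, 1.5]
width: -0.002
t 6.07 tip [ 0.5897 -0.3206  0.0988] man [ 0.0491 -0.0009] F [-2.3  1.3  1.5] w -0.0
toolx [-0.  0. -1.] jaw yaw rel 0.07
units [ 0.09 -0.   -0.03]
```

Not yet at the stop; I'll push in 2 mm steps until the force rises.

```bash
python3 -m crank '[{"x":0,"y":0,"z":0.05,"ax":0,"ay":0,"az":0,"grip":1},{"x":0,"y":0,"z":0.05,"ax":0,"ay":0,"az":0,"grip":1}]' 30
python3 -m crank '[{"x":0,"y":0,"z":0.05,"ax":0,"ay":0,"az":0,"grip":1},{"x":0,"y":0,"z":0.0,"ax":0,"ay":0,"az":0,"grip":1}]' 30
python3 -c "
from h import *
go(w(.048,-.001,.095))"
```

```text
time: 6.23
position: [0.5936, -0.3219, 0.1713]
eef_rot: [0.256, 1.556, -0.256]
ft_force: [-5.7, 2.4, 5.1]
width: 0.002
time: 6.4
position: [0.5939, -0.3222, 0.1714]
eef_rot: [0.257, 1.559, -0.255]
ft_force: [-8.2, 3.4, 6.6]
width: 0.001
t 6.40 tip [ 0.5937 -0.322   0.0988] man [ 0.0534 -0.001 ] F [-8.2  3.4  6.6] w 0.0
toolx [-0.003  0.002 -1.   ] jaw yaw rel 0.05
units [ 0.1   0.   -0.13]
```

```bash
python3 -m crank '[{"x":0,"y":0,"z":0.06,"ax":0,"ay":0,"az":0,"grip":1},{"x":0,"y":0,"z":0.06,"ax":0,"ay":0,"az":0,"grip":1},{"x":0,"y":0,"z":0,"ax":0,"ay":0,"az":0,"grip":1}]' 30
python3 -c "
from h import *
go()"
python3 -m crank '[{"x":0,"y":0,"z":-0.3,"ax":0,"ay":0,"az":0,"grip":1},{"x":-0.9,"y":0,"z":-0.3,"ax":0,"ay":0,"az":0,"grip":1},{"x":-1,"y":0,"z":0,"ax":0,"ay":0,"az":0,"grip":1},{"x":-0.3,"y":0,"z":0,"ax":0,"ay":0,"az":0,"grip":1},{"x":0,"y":0,"z":0,"ax":0,"ay":0,"az":0,"grip":1}]' 30
python3 - <<'E'
from h import *
go();s=snap('top');d=snap('side')
a=cv2.resize(s['frame'][150:222,258:342],None,fx=5,fy=5,interpolation=cv2.INTER_CUBIC)
b=cv2.resize(d['frame'][190:275,220:300],None,fx=5,fy=5,interpolation=cv2.INTER_CUBIC)
o=np.zeros((425,830,3),'uint8');o[:360,:420]=a;o[:425,425:825]=b
cv2.imwrite('pics/m4.png',o[:,:800])
E
```

```text
time: 6.65
position: [0.5948, -0.3226, 0.1713]
eef_rot: [0.261, 1.566, -0.253]
ft_force: [-21.4, 8.5, 18.7]
width: 0.001
t 6.65 tip [ 0.5941 -0.3221  0.0987] man [ 0.0538 -0.001 ] F [-21.4   8.5  18.7] w 0.0
toolx [-0.01   0.007 -1.   ] jaw yaw rel 0.01
time: 7.07
position: [0.579, -0.3176, 0.2635]
eef_rot: [0.254, 1.548, -0.257]
ft_force: [0.5, -1.1, -0.0]
width: -0.001
t 7.07 tip [ 0.5795 -0.3179  0.1909] man [ 0.0386 -0.0016] F [ 0.5 -1.1 -0. ] w -0.0
toolx [ 0.007 -0.003 -1.   ] jaw yaw rel 0.08
```

View pics/m4.png

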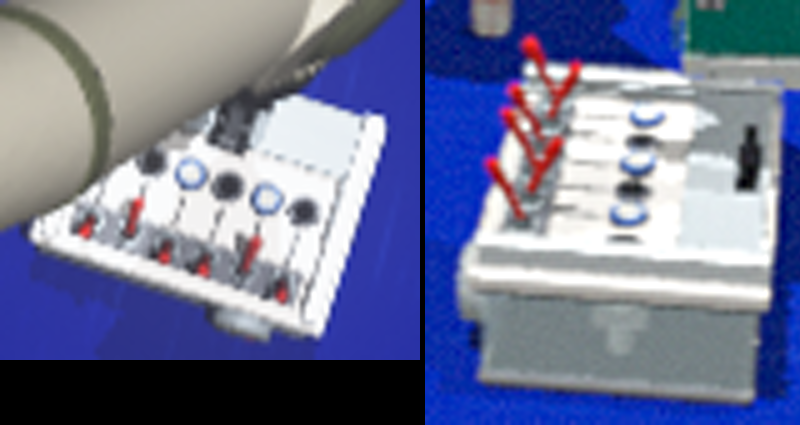

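The cover is home: it stood still while the force rose to about 23 N. In the top half ports 2, 4 and 6 are black, at (152,160), (228,185) and (303,210), and ports 3 and 5 are blue, at (190,172) and (268,198). In the side half the blue flanges are at (647,115), (637,163) and (628,213), which are ports 1, 3 and 5. Levers 1 and 3 must therefore open and lever 2 must shut; 4, 5 and 6 already stand right. I start with lever 2, from behind.

```bash
python3 -c "
from h import *
go(w(-.012,.041,.16))"
```

```text
t 7.17 tip [ 0.5781 -0.3161  0.1871] man [ 0.0367 -0.0005] F [-0.  -0.4 -0.2] w 0.0
toolx [ 0.002 -0.    -1.   ] jaw yaw rel 0.11
units [ 0.68  1.04 -1.22]
```

```bash
python3 -m crank '[{"x":0,"y":0.35,"z":-0.4,"ax":0,"ay":0,"az":0,"grip":1},{"x":0,"y":0.35,"z":-0.4,"ax":0,"ay":0,"az":0,"grip":1},{"x":0.3,"y":0.34,"z":-0.4,"ax":0,"ay":0,"az":0,"grip":1},{"x":0.38,"y":0,"z":0,"ax":0,"ay":0,"az":0,"grip":1},{"x":0,"y":0,"z":0,"ax":0,"ay":0,"az":0,"grip":1}]' 30
python3 -c "
from h import *
go(w(-.012,.041,.108))"
```

```text
time: 7.58
position: [0.544, -0.2593, 0.2288]
eef_rot: [0.256, 1.561, -0.253]
ft_force: [0.1, 0.9, -0.5]
width: 0.002
t 7.58 tip [ 0.5436 -0.2591  0.1562] man [-0.0143  0.0425] F [ 0.1  0.9 -0.5] w 0.0
toolx [-0.005  0.002 -1.   ] jaw yaw rel 0.18
units [ 1.2  -0.04  0.06]
```

```bash
python3 -m crank '[{"x":0.6,"y":-0.03,"z":0.05,"ax":0,"ay":0,"az":0,"grip":1},{"x":0.6,"y":0,"z":0,"ax":0,"ay":0,"az":0,"grip":1},{"x":0,"y":0,"z":0,"ax":0,"ay":0,"az":0,"grip":1}]' 30
python3 -c "
from h import *
go(w(-.047,.041,.108))"
```

```text
time: 7.83
position: [0.5456, -0.2628, 0.1803]
eef_rot: [0.257, 1.561, -0.255]
ft_force: [-0.6, 0.7, -0.5]
width: 0.001
t 7.83 tip [ 0.5453 -0.2626  0.1077] man [-0.0116  0.0396] F [-0.6  0.7 -0.5] w 0.0
toolx [-0.005  0.002 -1.   ] jaw yaw rel 0.08
units [-0.    0.04 -0.88]
```

Now push forward to x = -47, return and rise.

```bash
python3 -m crank '[{"x":0,"y":0.02,"z":-0.25,"ax":0,"ay":0,"az":0,"grip":1},{"x":0,"y":0,"z":-0.25,"ax":0,"ay":0,"az":0,"grip":1},{"x":0,"y":0,"z":-0.2,"ax":0,"ay":0,"az":0,"grip":1},{"x":0,"y":0,"z":-0.2,"ax":0,"ay":0,"az":0,"grip":1},{"x":0,"y":0,"z":0,"ax":0,"ay":0,"az":0,"grip":1}]' 30
python3 -m crank '[{"x":0,"y":0,"z":0.4,"ax":0,"ay":0,"az":0,"grip":1},{"x":-0.8,"y":0,"z":0.2,"ax":0,"ay":0,"az":0,"grip":1},{"x":-0.8,"y":0,"z":0,"ax":0,"ay":0,"az":0,"grip":1},{"x":0,"y":0,"z":0,"ax":0,"ay":0,"az":0,"grip":1}]' 30
cat > lev.py <<'E'
from h import *
def lev(d):
    c,R=pose();f=d['frame'].astype(int)
    m=((f[...,2]>130)&(f[...,1]<90)&(f[...,0]<110)).astype('uint8')
    for i in range(1,7):
        y=98-28*i-1.5;r=[]
        for sgn in(-1,1):
            pts=[w(-.055+sgn*L*np.sin(.45),y/1000,.088+L*np.cos(.45)) for L in(.03,.033,.036,.039)]
            px=proj(d,pts).round().astype(int);r.append(sum(int(m[v-1:v+2,u-1:u+2].sum()) for u,v in px))
        print(i,'front/back red',r)
E
python3 - <<'E'
from lev import *
go(w(-.101,.0125,.16));lev(snap('side'))
E
```

```text
time: 8.25
position: [0.5108, -0.2504, 0.1851]
eef_rot: [0.257, 1.556, -0.256]
ft_force: [0.1, -0.2, -0.2]
width: -0.005
time: 8.58
position: [0.5373, -0.2603, 0.2534]
eef_rot: [0.255, 1.549, -0.257]
ft_force: [0.4, -0.5, -0.3]
width: 0.001
t 8.58 tip [ 0.5378 -0.2605  0.1808] man [-0.0194  0.0393] F [ 0.4 -0.5 -0.3] w 0.0
toolx [ 0.007 -0.003 -1.   ] jaw yaw rel 0.05
units [ 0.51 -0.67 -2.05]
1 front/back red [32, 0]
2 front/back red [26, 0]
3 front/back red [25, 0]
4 front/back red [17, 0]
5 front/back red [0, 22]
6 front/back red [19, 10]
```

Lever 2 is shut and the others are unchanged. Next is lever 3, from the front.

```bash
python3 -m crank '[{"x":0,"y":-0.22,"z":-0.7,"ax":0,"ay":0,"az":0,"grip":1},{"x":0,"y":-0.22,"z":-0.7,"ax":0,"ay":0,"az":0,"grip":1},{"x":0.1,"y":-0.22,"z":-0.66,"ax":0,"ay":0,"az":0,"grip":1},{"x":0.3,"y":0,"z":0,"ax":0,"ay":0,"az":0,"grip":1},{"x":0,"y":0,"z":0,"ax":0,"ay":0,"az":0,"grip":1}]' 30
python3 -c "
from h import *
go(w(-.101,.0125,.108))"
```

```text
time: 9.05
position: [0.447, -0.2566, 0.2312]
eef_rot: [0.258, 1.558, -0.256]
ft_force: [-0.1, 0.2, -0.2]
width: 0.002
t 9.05 tip [ 0.4468 -0.2565  0.1586] man [-0.1068  0.0138] F [-0.1  0.2 -0.2] w 0.0
toolx [-0.002  0.002 -1.   ] jaw yaw rel 0.01
units [ 1.26 -0.03  0.15]
```

```bash
python3 -m crank '[{"x":0.63,"y":-0.03,"z":0.1,"ax":0,"ay":0,"az":0,"grip":1},{"x":0.63,"y":0,"z":0,"ax":0,"ay":0,"az":0,"grip":1},{"x":0,"y":0,"z":0,"ax":0,"ay":0,"az":0,"grip":1}]' 30
python3 -c "
from h import *
go(w(-.064,.0125,.108))"
```

```text
time: 9.3
position: [0.4523, -0.2587, 0.1789]
eef_rot: [0.256, 1.56, -0.254]
ft_force: [-0.6, 0.1, -0.3]
width: 0.004
t 9.30 tip [ 0.452  -0.2586  0.1063] man [-0.1012  0.0135] F [-0.6  0.1 -0.3] w 0.0
toolx [-0.004  0.002 -1.   ] jaw yaw rel 0.15
units [-0.05 -0.03  0.93]
```

```bash
python3 -m crank '[{"x":0,"y":-0.02,"z":0.25,"ax":0,"ay":0,"az":0,"grip":1},{"x":0,"y":0,"z":0.25,"ax":0,"ay":0,"az":0,"grip":1},{"x":0,"y":0,"z":0.2,"ax":0,"ay":0,"az":0,"grip":1},{"x":0,"y":0,"z":0.2,"ax":0,"ay":0,"az":0,"grip":1},{"x":0,"y":0,"z":0,"ax":0,"ay":0,"az":0,"grip":1}]' 30
python3 -m crank '[{"x":0,"y":0,"z":-0.45,"ax":0,"ay":0,"az":0,"grip":1},{"x":0,"y":0,"z":-0.45,"ax":0,"ay":0,"az":0,"grip":1},{"x":-0.8,"y":0,"z":0,"ax":0,"ay":0,"az":0,"grip":1},{"x":-0.8,"y":0,"z":0,"ax":0,"ay":0,"az":0,"grip":1},{"x":0,"y":0,"z":0,"ax":0,"ay":0,"az":0,"grip":1}]' 30
python3 - <<'E'
from lev import *
go(w(-.101,.0685,.17));lev(snap('side'))
E
```

```text
time: 9.72
position: [0.489, -0.2726, 0.1827]
eef_rot: [0.254, 1.553, -0.256]
ft_force: [-0.3, -0.7, 0.1]
width: 0.001
time: 10.13
position: [0.4531, -0.2619, 0.2505]
eef_rot: [0.255, 1.55, -0.258]
ft_force: [0.9, -0.5, 0.3]
width: -0.004
t 10.13 tip [ 0.4535 -0.262   0.1779] man [-0.0987  0.0107] F [ 0.9 -0.5  0.3] w -0.0
toolx [ 0.006 -0.002 -1.   ] jaw yaw rel 0.02
units [ 0.2   1.45 -0.06]
1 front/back red [21, 0]
2 front/back red [23, 0]
3 front/back red [0, 22]
4 front/back red [34, 10]
5 front/back red [0, 29]
6 front/back red [19, 10]
```

Lever 3 is open. Lever 1 is last.

```bash
python3 -m crank '[{"x":0,"y":0.7,"z":-0.05,"ax":0,"ay":0,"az":0,"grip":1},{"x":0,"y":0.75,"z":0,"ax":0,"ay":0,"az":0,"grip":1},{"x":0.2,"y":0,"z":0,"ax":0,"ay":0,"az":0,"grip":1},{"x":0,"y":0,"z":0,"ax":0,"ay":0,"az":0,"grip":1}]' 30
python3 -c "
from h import *
go(w(-.101,.0685,.108))"
```

```text
time: 10.52
position: [0.4692, -0.2027, 0.2366]
eef_rot: [0.253, 1.558, -0.252]
ft_force: [-1.2, 0.3, 0.2]
width: 0.004
t 10.52 tip [ 0.4691 -0.2026  0.164 ] man [-0.1031  0.072 ] F [-1.2  0.3  0.2] w 0.0
toolx [-0.001  0.001 -1.   ] jaw yaw rel 0.32
units [ 1.4  -0.09  0.05]
```

```bash
python3 -m crank '[{"x":0.7,"y":-0.07,"z":0.02,"ax":0,"ay":0,"az":0,"grip":1},{"x":0.7,"y":0,"z":0,"ax":0,"ay":0,"az":0,"grip":1},{"x":0,"y":0,"z":0,"ax":0,"ay":0,"az":0,"grip":1}]' 30
python3 -c "
from h import *
go(w(-.064,.0685,.108))"
```

```text
time: 10.77
position: [0.4671, -0.2079, 0.1785]
eef_rot: [0.257, 1.561, -0.256]
ft_force: [-0.4, 0.8, 0.3]
width: -0.001
t 10.77 tip [ 0.4667 -0.2078  0.106 ] man [-0.1036  0.0663] F [-0.4  0.8  0.3] w -0.0
toolx [-0.005  0.001 -1.   ] jaw yaw rel 0.04
units [-0.06  0.05  0.99]
```

```bash
python3 -m crank '[{"x":0,"y":0.04,"z":0.25,"ax":0,"ay":0,"az":0,"grip":1},{"x":0,"y":0,"z":0.25,"ax":0,"ay":0,"az":0,"grip":1},{"x":0,"y":0,"z":0.23,"ax":0,"ay":0,"az":0,"grip":1},{"x":0,"y":0,"z":0.23,"ax":0,"ay":0,"az":0,"grip":1},{"x":0,"y":0,"z":0,"ax":0,"ay":0,"az":0,"grip":1}]' 30
python3 -m crank '[{"x":0,"y":0,"z":-0.45,"ax":0,"ay":0,"az":0,"grip":1},{"x":0,"y":0,"z":-0.45,"ax":0,"ay":0,"az":0,"grip":1},{"x":-0.8,"y":0,"z":0,"ax":0,"ay":0,"az":0,"grip":1},{"x":-1,"y":0,"z":0,"ax":0,"ay":0,"az":0,"grip":1},{"x":-1,"y":0,"z":0,"ax":0,"ay":0,"az":0,"grip":1}]' 30
python3 -m crank '[{"x":-0.5,"y":0.9,"z":0,"ax":0,"ay":0,"az":0,"grip":1},{"x":-0.5,"y":0.9,"z":0,"ax":0,"ay":0,"az":0,"grip":1},{"x":0,"y":0.9,"z":0,"ax":0,"ay":0,"az":0,"grip":1},{"x":0,"y":0.9,"z":0,"ax":0,"ay":0,"az":0,"grip":1},{"x":0,"y":0,"z":0,"ax":0,"ay":0,"az":0,"grip":1}]' 30
python3 - <<'E'
from lev import *
go();s=snap('top');d=snap('side');lev(d)
f=d['frame']; 
for n,S in(('top',s),('side',d)):
    b=S['frame'].astype(int)
    for x in (0,):
        for i in range(1,7):
            u,v=proj(S,[w(0,(98-28*i-1.5)/1000,.08)])[0].round().astype(int)
            q=b[v-4:v+5,u-4:u+5].reshape(-1,3);print(n,i,'blue px',int(((q[:,0]-q[:,2])>50).sum()),'dark',int((q.max(1)<90).sum()))
    m=(b.max(-1)<60);u,v=proj(S,[w(.064,-.0015,.1)])[0].round().astype(int)
    k,l,st,c=cv2.connectedComponentsWithStats(m[v-12:v+13,u-12:u+13].astype('uint8'))
    if k>1:
        i=1+np.argmax(st[1:,4]);g=ray(S,*(c[i]+[u-12,v-12]),.1);cc,R=pose();print(n,'ridge',R.T@(g[:2]-cc),st[i,4])
a=cv2.resize(s['frame'][150:222,258:342],None,fx=5,fy=5,interpolation=cv2.INTER_CUBIC)
b=cv2.resize(d['frame'][190:265,225:300],None,fx=5,fy=5,interpolation=cv2.INTER_CUBIC)
o=np.zeros((375,800,3),'uint8');o[:360,:420]=a;o[:,425:800]=b
cv2.imwrite('pics/m5.png',o)
E
```

```text
time: 11.18
position: [0.5085, -0.2195, 0.1828]
eef_rot: [0.254, 1.552, -0.256]
ft_force: [1.2, 0.1, 0.5]
width: -0.001
time: 11.6
position: [0.4706, -0.2071, 0.2951]
eef_rot: [0.256, 1.558, -0.257]
ft_force: [1.8, 0.6, 0.6]
width: -0.001
time: 12.02
position: [0.52, -0.0633, 0.3341]
eef_rot: [0.251, 1.556, -0.246]
ft_force: [0.5, 0.9, 0.2]
width: -0.002
t 12.02 tip [ 0.5201 -0.0631  0.2615] man [-0.0996  0.2204] F [0.5 0.9 0.2] w -0.0
toolx [ 0.001  0.003 -1.   ] jaw yaw rel 0.62
1 front/back red [0, 30]
2 front/back red [15, 6]
3 front/back red [0, 19]
4 front/back red [17, 6]
5 front/back red [0, 22]
6 front/back red [19, 8]
top 1 blue px 13 dark 0
top 2 blue px 2 dark 8
top 3 blue px 14 dark 0
top 4 blue px 1 dark 7
top 5 blue px 12 dark 0
top 6 blue px 0 dark 7
side 1 blue px 9 dark 0
side 2 blue px 9 dark 5
side 3 blue px 12 dark 3
side 4 blue px 10 dark 7
side 5 blue px 10 dark 3
side 6 blue px 9 dark 0
side ridge [ 0.0638131  -0.01892349] 23
```

View pics/m5.png

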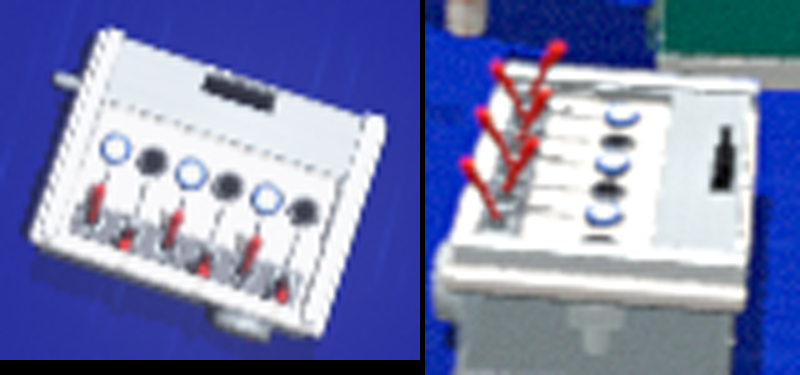

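Ports 1, 3 and 5 are blue, at (116,148), (191,173) and (268,198), and their levers lean back. Levers 2, 4 and 6 lean to the front. The ridge measures x ≈ 64 mm, which is the home position, and the arm is clear.

```bash
python3 -c "
from cell import bot
print(bot.job_done())"
```

```text
the job is handed in; nothing more can be done
None
```

The dust cover is fully home and all six levers are set; I handed the job in at about 12 s, well inside the 61 s limit. No verdict was reported.

- **Cover:** I pushed it back by its ridge until it stood still while the force rose to about 23 N sideways (about 30 N in all). Afterwards the side view put the ridge at x ≈ 64 mm, which matches the stops. That automatic check found nothing in the top view, and its sideways reading (-19 mm) was off because it caught only part of the ridge. In the top picture itself the cover is visibly home.
- **Levers:** The columns are in ports 1, 3 and 5. I shut lever 2, then opened levers 3 and 1. Levers 4, 5 and 6 already stood right and were not touched.
- **Last check:** Both cameras show levers 1, 3 and 5 leaning back and 2, 4 and 6 leaning to the front. The side view's port colour count could not tell the ports apart, so that reading rests on the clear top view and the pictures. I did not measure the timer, dropper or slide box again, but the gripper stayed clear of them.

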